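# Rock the seized battery pack out of the charger dock

## Task

One of the two battery packs stuck in the sloping charger dock has the same handle outline as the sample plate on the blue mat. Holding it by the handle, rock that pack gently from side to side until the stiff clip on each side has been pushed back and lets go, draw it straight out along its slope, and lower it into the blue bin so that it stands upright there, handle up, let go only when it is down. Do not strain the packs or the dock, keep the gripper off the dock, and leave the other pack and everything else as it is.

Things in the scene. Friction and masses are not known exactly. Their poses are not given: they have to be found in the camera images.
- dock: charger dock, fixed, 310 mm across (its y), 150 mm deep. Origin under its centre on the table; z up. Two bays at y = -75 and +75 mm. Each bay leans 30 degrees away from the robot: its axis, along which a pack is drawn out, is (0.5, 0, 0.866) in the dock's frame. 50 mm walls before and behind a pack let it rock only sideways (dock y), about its foot
- bay_left (a point): middle of the floor of the bay at dock y = +75 mm, 48 mm above the table; axes as the dock's. The pack's foot stands here in a groove 20 mm wide, 8 mm deep. Both bays are alike
- bay_right (a point): middle of the floor of the bay at dock y = -75 mm, otherwise like bay_left. At a clip's hard stop the push at the handle climbs quickly from about 3 N; 10 to 12 N is a sure sign of the stop, and more than about 15 N sideways at the handle strains the dock
- lips_left (a point): point midway between the orange lips of the left bay, 71 mm up the bay axis from its floor. A clip on each side of the pack has a lip 6 mm thick (68 to 74 mm up the axis) reaching 4 mm over the flange: a pull lifts the pack 6 mm, then the lips stop it for good. A clip must be pushed outwards 4 mm or more for its lip to clear the upright flange; both sides are needed
- lips_right (a point): the same for the right bay. Rocking moves the flange through 1 to 13 mm of play (unknown, different each side) to the clip's black pad, then pushes the clip: stiff (5 N at the flange, about 3 N at the handle), it stays where pushed, and meets a hard stop after 6.5 mm, felt as a steep rise in force at 7 to 20 degrees of lean. Leaning on past the stop strains the dock
- pack_dome_center (a point): centre, half-way up, of the pack with the round-topped (half-disc) handle, 155 mm long, 0.25 to 0.5 kg, standing in one of the bays (which one varies) and leaning with it. z runs along its length to the handle, y across its thickness, x across its 70 mm width. Yellow flat handle 20 mm thick (y), 50 mm wide, from 62 to 155 mm above the foot's end; grip it across its thickness at about 118
- pack_fork_center (a point): centre, half-way up, of the pack with the fork-topped handle (two square prongs), 155 mm long, 0.25 to 0.5 kg, standing in one of the bays (which one varies) and leaning with it. z runs along its length to the handle, y across its thickness, x across its 70 mm width. Yellow flat handle 20 mm thick (y), 50 mm wide, from 62 to 155 mm above the foot's end; grip it across its thickness at about 118
- sample_dome_center (a point): centre of the loose yellow handle plate with the round-topped (half-disc) handle, 93 x 50 mm, 20 mm thick, lying flat on one of the two mats (which one varies)
- sample_fork_center (a point): centre of the loose yellow handle plate with the fork-topped handle (two square prongs), 93 x 50 mm, 20 mm thick, lying flat on one of the two mats (which one varies)
- sample_mat: blue mat, 130 x 110 mm, 3 mm thick, fixed; the plate lying on it is the sample to be matched. Origin under its centre
- spare_mat: grey mat of the same size, fixed; the plate lying on it is not the sample. Origin under its centre
- bin: blue open bin, fixed, 120 (x) x 96 (y) x 75 mm high, walls and floor 5 mm thick. Origin under its centre; a pack's width fits along x and its thickness along y
- spray_center (a point): centre, half-way up, of a red spray can standing on the table, 52 mm across, 150 mm high; a bystander
- driver: screwdriver lying on the table, 180 mm long; a bystander
- pack_dome: the same pack with the round-topped (half-disc) handle; origin at the middle of its foot's end, axes as for its centre. Up from there: brass foot 16 mm thick (y) to 12 mm, black body 26 mm thick to 54, grey flange 62 mm thick (y) and 70 wide from 54 to 62, handle to 155
- pack_fork: the same pack with the fork-topped handle (two square prongs); origin at the middle of its foot's end, axes as for its centre. Up from there: brass foot 16 mm thick (y) to 12 mm, black body 26 mm thick to 54, grey flange 62 mm thick (y) and 70 wide from 54 to 62, handle to 155
Not all that is in view belongs to the job. Leave any orange look-alike of the pack_dome alone. What is shaped like the part that bears sample_dome_center but black is not meant.

How it is judged:
On the way, in this order (a step that is already met when the one before it is completed fails the run):
1. the matching pack has been rocked at least 3.5 degrees to a side while still in its bay (((horizontal distance between sample_dome_center and sample_mat below 0.05 m and angle between the y axis of pack_dome_center and the y axis of dock, either way round above 0.06 rad and distance of pack_dome_center from where it was at the start of the episode below 0.04 m) or (horizontal distance between sample_fork_center and sample_mat below 0.05 m and angle between the y axis of pack_fork_center and the y axis of dock, either way round above 0.06 rad and distance of pack_fork_center from where it was at the start of the episode below 0.04 m))), for 0.05 s.
2. the matching pack has been drawn clear of its bay (100 mm or more) (((horizontal distance between sample_dome_center and sample_mat below 0.05 m and distance of pack_dome_center from where it was at the start of the episode above 0.1 m) or (horizontal distance between sample_fork_center and sample_mat below 0.05 m and distance of pack_fork_center from where it was at the start of the episode above 0.1 m))), for 0.1 s.
At the end, for the whole second after the job is handed in: the pack whose handle matches the sample on the blue mat stands in the blue bin, foot on its floor, within 20 degrees of upright, handle up, its centre within 35 mm (x) and 30 mm (y) of the bin's middle, at rest and let go; the other pack is still in its bay, within 12 mm of where it was (((horizontal distance between sample_dome_center and sample_mat below 0.05 m and x of pack_dome_center in the frame of bin between -0.035 and 0.035 m and y of pack_dome_center in the frame of bin between -0.03 and 0.03 m and height (world z) of pack_dome_center below 0.097 m and angle between pack_dome_center's own z axis and vertical below 0.35 rad and linear speed of pack_dome below 0.02 m/s and distance of pack_fork_center from where it was at the start of the episode below 0.012 m) or (horizontal distance between sample_fork_center and sample_mat below 0.05 m and x of pack_fork_center in the frame of bin between -0.035 and 0.035 m and y of pack_fork_center in the frame of bin between -0.03 and 0.03 m and height (world z) of pack_fork_center below 0.097 m and angle between pack_fork_center's own z axis and vertical below 0.35 rad and linear speed of pack_fork below 0.02 m/s and distance of pack_dome_center from where it was at the start of the episode below 0.012 m))); the robot touches nothing.
It fails at once if a pack is forced against the dock with more than 90 N (contact force between any of pack_dome, pack_fork and dock above 90 N).
It fails at once if the gripper or arm presses on the dock or its clips (over 5 N) (contact force between any of the fingers, the arm and dock above 5 N).
It fails at once if the pack is let go in mid-air ((distance of pack_dome_center from where it was at the start of the episode above 0.1 m and height (world z) of pack_dome_center above 0.11 m and contact force between the fingers and pack_dome below 0.05 N) or (distance of pack_fork_center from where it was at the start of the episode above 0.1 m and height (world z) of pack_fork_center above 0.11 m and contact force between the fingers and pack_fork below 0.05 N)).
It fails at once if the other pack is pulled about (over 20 mm) ((horizontal distance between sample_dome_center and sample_mat below 0.05 m and distance of pack_fork_center from where it was at the start of the episode above 0.02 m) or (horizontal distance between sample_fork_center and sample_mat below 0.05 m and distance of pack_dome_center from where it was at the start of the episode above 0.02 m)).
It fails at once if a sample plate, the spray can or the screwdriver is moved more than 30 mm (distance of any of sample_dome_center, sample_fork_center, spray_center, driver from where it was at the start of the episode above 0.03 m).
It also fails if it takes over 61 s, if anything falls off the work surface, if the arm or the gripper's body presses on something with over 40 N, if the wrist force passes 120 N, or if a joint passes its speed limit or range.

## Robot

A 6-joint arm with a two-finger parallel gripper is mounted at the origin on the work surface. World frame = base frame: x ahead of the robot, y to its left, z up, the work surface at z = 0. Lengths are in m, angles in rad, forces in N, time in s.
With the tool pointing down it reaches from about 0.375 to 0.975 m from the base axis. Payload 3.8 kg.
Tool frame: the origin (TCP) lies midway between the tips of the shut fingers; the grasp point (between the pads) lies 19 mm behind it; z points along the fingers, y is the line along which they close (so a half turn about z gives the same grasp; the last joint's range is limited). The gripper opens to 85 mm and grips with 20 to 120 N. Pads are 22 mm wide; open, the fingers measure 114 mm over their backs; the gripper's body (76 mm by 85 mm) begins 54 mm behind the grasp point. The pads swing forward as they close: fully open they stand 13 mm farther back than shut.
Start: joints at [1.113, 0.264, 1.604, -0, 1.274, -0.037], TCP at [0.276, 0.616, 0.231] pointing down, gripper open.
Joint ranges: [-2.63, 2.63], [-0.94, 2.18], [0.31, 2.57], [-1.31, 4.45], [0, 2.66], [-2.55, 2.55]. Speed limits (rad/s): [2.57, 2.57, 3.14, 3.14, 3.14, 3.14].

## Interface

Orientations are given as a rotation vector (axis times angle).
In Python, from workcell import bot, imaging gives the robot as it stands.
- The arm moves only by the tool step_arm, never from a script. Its argument "series" is a list of rows, each an object of numbers: "grip": the closure, from -1 (fully open) to 1 (shut); "x", "y", "z": the shift along the tool's x, y, z normalised to -1 to 1, where 1 is 500 mm; "ax", "ay", "az": the turn, a rotation vector about the tool's x, y, z normalised to -1 to 1, where 1 is 30 degrees. A call has 1 to 12 rows; each row is the pose to reach, as a shift and turn from the pose commanded when the call began, along the tool's axes at that moment; what a row does not reach only later rows make up. A row lasts 1/10 s, in which the tool goes at most 50 mm and 8.59 degrees, less where a joint would pass 70% of its speed; a pose out of reach is approached as far as the arm can. A call with a number of a shift or a turn outside -1 to 1 is refused whole. A call with a gripper value outside its range is refused whole. The fingers move at their own pace and stop on an object; "force" is the grip in N (left out, the last holds). Time passes only in rows, so rows that repeat a pose let the fingers close. It gives the time, the measured TCP pose, the force, the opening and the grip force at its end, in the units of the state.
- bot.read_state(): the state, without advancing time (a new reading comes with each control period).
- imaging.read_camera(name): name is "scene" or "top" or "wrist"; returns a dict with "img" (384x512x3 uint8, red, green, blue), "fx", "fy", "cx", "cy" (pixels), "k1" (the pictures are not rectified: a ray, as slopes to the right and down, at radius r is drawn at 1 + k1 r^2 times it, then the intrinsics apply), "R" (3x3) and "t" (3): a world point X has camera coordinates R X + t. Camera axes: x right, y down, z forward; pixel columns grow to the right and rows downward; lengths in m; the calibration is good to about 2 mm. A picture is of the moment at which its call begins. There is no depth.
- bot.finish_job(): hands the job in; it is judged then, once.
The state is a dict: "time": time; "q": joint angles; "joint_vel": joint speeds; "joint_torque": joint torques, N m; "tool_pos": TCP position; "tcp_rot": TCP orientation; "wrist_force": force on the tool from outside, world axes, zero at the start; "torque": the same for the moment, N m; "width": opening from 0.0 (shut) to 1.0 (fully open); "grip_force": force on a finger pad.
Only numpy, scipy, OpenCV 4.12 (cv2) and the standard library are available. Lean on these libraries where they do the work, as an engineer would, in place of code of your own. Each camera call takes 0.05 s, during which the arm holds its last target. There are 200 camera calls.

## Working session

There is one attempt and no reset: what is moved stays moved. The work goes in short steps, Python scripts to look and compute and a tool call to move; the robot and the scene stay as the last step left them, time stands still between calls to the robot, and variables do not carry over. Pictures are saved under pics/ and viewed, at most 10 in all, crops included, and the job is handed in when it is done.

Besides the shell and the picture viewer there is one more tool, called after "Call:" as name([rows], argument=value, ...), one row to a line, values as JSON. step_arm: Moves the arm, as the interface text tells. Scaled input: -1 to 1 covers 500 mm each way for a shift and 30 degrees each way for a turn. Its arguments: {"type":"object","properties":{"series":{"type":"array","items":{"type":"object","properties":{"grip":{"type":"number"},"x":{"type":"number","minimum":-1,"maximum":1},"y":{"type":"number","minimum":-1,"maximum":1},"z":{"type":"number","minimum":-1,"maximum":1},"ax":{"type":"number","minimum":-1,"maximum":1},"ay":{"type":"number","minimum":-1,"maximum":1},"az":{"type":"number","minimum":-1,"maximum":1}}}},"force":{"type":"number"}},"required":["series"]}

```bash
mkdir -p pics; ls; python3 - <<'E'
from workcell import bot, imaging
import cv2, pickle
s=bot.read_state(); print(s)
for n in ("scene","top"):
    c=imaging.read_camera(n); pickle.dump(c,open(n+'.pkl','wb'))
    cv2.imwrite(f'pics/{n}0.png',cv2.resize(c['img'][:,:,::-1],(768,576),interpolation=cv2.INTER_CUBIC))
    print(n,c['fx'],c['fy'],c['cx'],c['cy'],c['k1'],c['R'],c['t'])
E
```

```text
pics
{'time': 0.0, 'q': array([ 1.11311749e+00,  2.64776054e-01,  1.60541181e+00,  2.55012364e-05,
        1.27370028e+00, -3.68577863e-02]), 'joint_vel': array([-0.00038611,  0.00067908, -0.00108523, -0.00087112, -0.00024217,
        0.0001732 ]), 'joint_torque': array([ 1.15151906e-03, -5.15143204e+01, -3.67299736e+01, -2.75940656e-04,
        1.34132768e-02, -2.11412788e-05]), 'tool_pos': array([0.27538026, 0.6154493 , 0.22992619]), 'tcp_rot': array([-0.65604623, -3.07172872,  0.00348606]), 'wrist_force': array([ 0.45139139,  0.88546556, -0.07120152]), 'torque': array([-0.01385856,  0.00532372,  0.02668737]), 'grip_force': 0.0, 'width': 1.0016826013406055}
scene 383.0523574765751 383.0523574765751 256.81774745555975 197.93729793383451 -0.0556012440731227 [[-0.06063774  0.99815818  0.00181895]
 [ 0.69791079  0.0437005  -0.71485019]
 [-0.71361305 -0.04207743 -0.69927527]] [ 0.03987978 -0.26794035  1.58116401]
top 440.3630554716646 440.3630554716646 259.71741619357147 193.45167397492958 -0.13626251539946926 [[ 0.01474691 -0.99988427 -0.00373937]
 [-0.99546834 -0.01433021 -0.09400759]
 [ 0.09394313  0.00510875 -0.99556446]] [-0.01417009  0.47882398  1.53184332]
```

View pics/scene0.png

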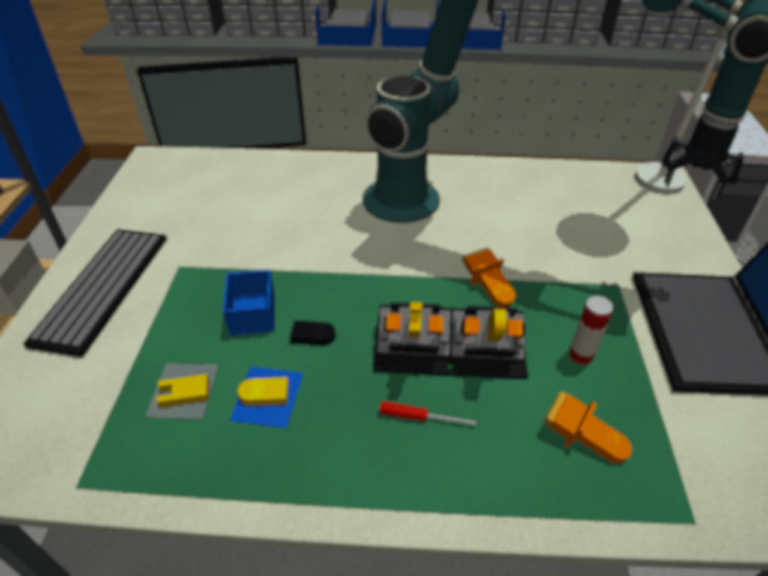

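View pics/top0.png

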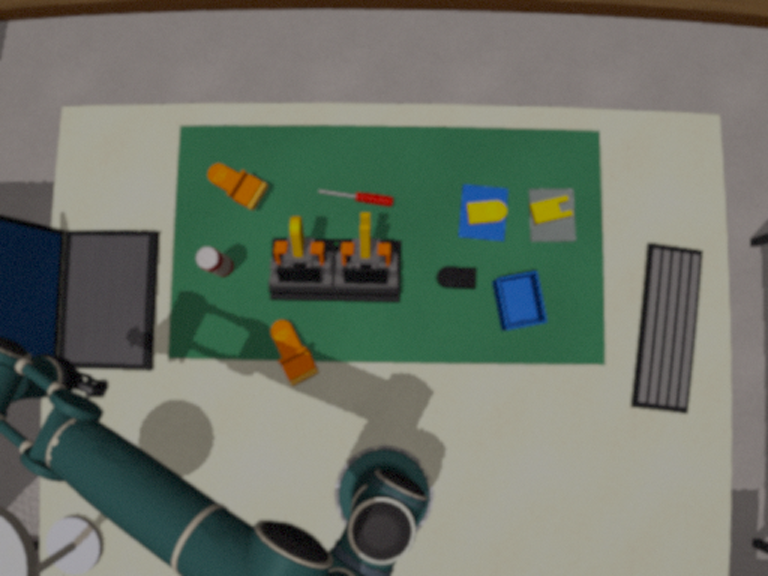

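Blue mat (scene ~268,395) bears the round-topped plate; the grey mat bears the fork. The dock is at scene ~(450,340) and the bin at ~(249,302). The handles are seen edge-on, so I'll zoom in.

```bash
cat > h.py <<'E'
import numpy as np, cv2, pickle
def load(n): return pickle.load(open(n+'.pkl','rb'))
def ray(c,u,v):
    d=np.array([(u-c['cx'])/c['fx'],(v-c['cy'])/c['fy']]); s=d.copy()
    for _ in range(20): s=d/(1+c['k1']*(s@s))
    R=np.array(c['R']); o=-R.T@np.array(c['t']); r=R.T@np.array([s[0],s[1],1]); return o,r/np.linalg.norm(r)
def plane(c,u,v,z):
    o,r=ray(c,u,v); return o+r*(z-o[2])/r[2]
def proj(c,X):
    p=np.array(c['R'])@np.array(X)+np.array(c['t']); s=p[:2]/p[2]; s=s*(1+c['k1']*(s@s))
    return np.array([c['fx']*s[0]+c['cx'],c['fy']*s[1]+c['cy']])
def tri(obs):
    A=np.zeros((3,3));b=np.zeros(3)
    for c,u,v in obs:
        o,r=ray(c,u,v);P=np.eye(3)-np.outer(r,r);A+=P;b+=P@o
    return np.linalg.solve(A,b)
E
python3 - <<'E'
from h import *
a=load('scene')['img'];b=load('top')['img']
A=cv2.resize(a[190:255,240:360],(780,422),interpolation=cv2.INTER_CUBIC)
B=cv2.resize(b[135:205,175:275],(780,546),interpolation=cv2.INTER_CUBIC)[:,:]
B=cv2.resize(B,(243,170)) if 0 else B
cv2.imwrite('pics/zs.png',A[:,:,::-1]);cv2.imwrite('pics/zt.png',B[:,:,::-1])
for n,m in(('scene',a),('top',b)):
    hsv=cv2.cvtColor(m,cv2.COLOR_RGB2HSV)
    for name,lo,hi in(('yellow',(21,120,80),(34,255,255)),('orange',(5,150,100),(18,255,255)),('blue',(105,130,40),(125,255,255))):
        k=cv2.inRange(hsv,lo,hi); N,l,st,ce=cv2.connectedComponentsWithStats(k)
        for i in range(1,N):
            if st[i,4]>25: print(n,name,st[i],ce[i].round(1))
E
```

```text
scene yellow [272 201  10  24 180] [276.5 211.5]
scene yellow [328 205  11  23 182] [332.6 214.2]
scene yellow [104 249  35  22 579] [122.1 259.8]
scene yellow [158 252  34  18 511] [175.3 260.4]
scene yellow [364 261  14  20  52] [370.4 268.2]
scene orange [310 166  34  37 557] [327.2 183.2]
scene orange [257 209  10  12 105] [261.6 214.2]
scene orange [286 210  10  12 105] [290.2 215.5]
scene orange [309 211  11  12 118] [314.1 216.6]
scene orange [337 213  12  12 116] [343.1 218.3]
scene orange [368 263  53  44 997] [393.6 285.3]
scene blue [   0    0   55  127 4045] [22.4 62.5]
scene blue [211   0  39  31 519] [230.6  21.6]
scene blue [255   2  34  30 434] [269.1  23. ]
scene blue [308   9  29  24 341] [322.6  25.4]
scene blue [  0  87  16  32 267] [  4.9 106.6]
scene blue [  0 129  23  30 231] [ 10.5 143.2]
scene blue [494 166  18  51 488] [505.3 188.7]
scene blue [ 149  181   33   42 1241] [165.7 201.4]
scene blue [154 245  47  40 735] [178.8 267.8]
top yellow [353 130  29  19 336] [365.7 139.7]
top yellow [312 134  26  15 318] [323.9 140.9]
top yellow [239 141   8  31 209] [243.  155.6]
top yellow [193 144   9  27 205] [197.1 156.6]
top orange [139 109  36  29 506] [156.8 122. ]
top orange [182 160  10  16 100] [186.3 165.9]
top orange [207 161   9  16  94] [211.5 166.4]
top orange [227 161   9  16  93] [230.7 166.6]
top orange [252 162   9  15  90] [256.2 167.3]
top orange [180 213  31  43 634] [194.8 235. ]
top blue [306 123  32  37 589] [320.8 141.8]
top blue [   0  148   40   90 2731] [ 18.6 190.8]
top blue [ 329  181   35   38 1000] [346. 200.]
```

View pics/zs.png

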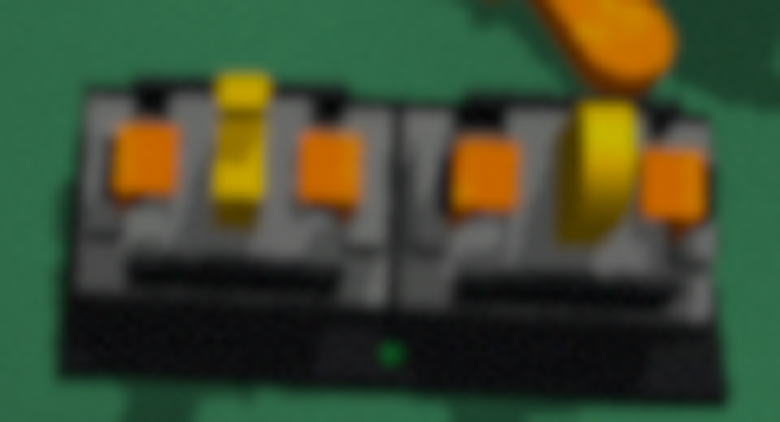

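View pics/zt.png

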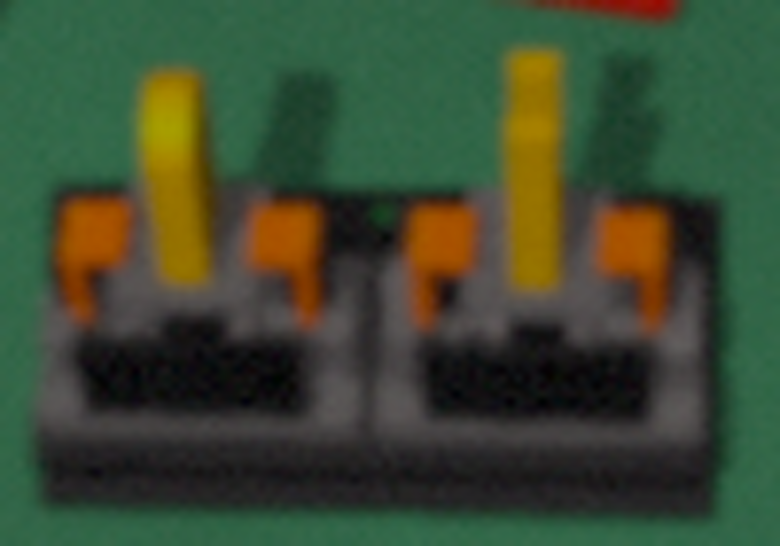

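The left bay (+y) holds the round-topped pack, leaning slightly to +y (scene crop ~600,170); the fork, with its notch step, is in the right bay. So the target is the dome pack in the left bay.

```bash
python3 - <<'E'
from h import *
S=load('scene');T=load('top')
for c in(S,T): print('cam',(-np.array(c['R']).T@np.array(c['t'])).round(3))
L=[((261.6,214.2),(256.2,167.3)),((290.2,215.5),(230.7,166.6)),((314.1,216.6),(211.5,166.4)),((343.1,218.3),(186.3,165.9))]
P=[tri([(S,*a),(T,*b)]) for a,b in L]
for p in P: print('lip',p.round(4))
d=P[3]-P[0];print('yaw',np.degrees(np.arctan2(-d[0],d[1])), 'mid',((P[0]+P[1])/2).round(4),((P[2]+P[3])/2).round(4))
# bin: hull corners in top at rim height
for c,n in((S,'scene'),(T,'top')):
    hsv=cv2.cvtColor(c['img'],cv2.COLOR_RGB2HSV);k=cv2.inRange(hsv,(105,130,40),(125,255,255))
    N,l,st,ce=cv2.connectedComponentsWithStats(k);i=[i for i in range(1,N) if 900<st[i,4]<1300][0]
    cn=cv2.findContours((l==i).astype('uint8'),0,1)[0][0]
    ap=cv2.approxPolyDP(cv2.convexHull(cn),2.5,True)[:,0]
    for u,v in ap: print(n,'bin',(u,v),plane(c,u,v,.075)[:2].round(4),plane(c,u,v,0)[:2].round(4))
# handle rows, yellow
for c,n,b in((S,'scene',(325,200,345,232)),(S,'scene',(268,198,286,230)),(T,'top',(188,140,208,175)),(T,'top',(234,138,252,176))):
    hsv=cv2.cvtColor(c['img'],cv2.COLOR_RGB2HSV);k=cv2.inRange(hsv,(20,120,60),(36,255,255))
    for v in range(b[1],b[3],2):
        x=np.where(k[v,b[0]:b[2]])[0]
        if len(x)>3: print(n,v,x.min()+b[0],x.max()+b[0],end='; ')
    print()
B=cv2.resize(T['img'][165:235,315:380],(560,603),interpolation=cv2.INTER_CUBIC)
cv2.imwrite('pics/bin.png',cv2.resize(B,(550,592))[:,:,::-1])
E
```

```text
cam [1.318 0.038 0.914]
cam [ 0.333 -0.015  1.57 ]
lip [0.5592 0.0066 0.1057]
lip [0.5603 0.0907 0.1069]
lip [0.5602 0.1575 0.1066]
lip [0.561  0.2419 0.1059]
yaw -0.4445185176590658 mid [0.5597 0.0487 0.1063] [0.5606 0.1997 0.1063]
scene bin (np.int32(179), np.int32(181)) [ 0.398  -0.2722] [ 0.3158 -0.3   ]
scene bin (np.int32(181), np.int32(219)) [ 0.5649 -0.2314] [ 0.4976 -0.2556]
scene bin (np.int32(154), np.int32(222)) [ 0.5819 -0.309 ] [ 0.5161 -0.34  ]
scene bin (np.int32(149), np.int32(207)) [ 0.5219 -0.34  ] [ 0.4507 -0.3738]
scene bin (np.int32(151), np.int32(184)) [ 0.4181 -0.3609] [ 0.3377 -0.3966]
top bin (np.int32(356), np.int32(181)) [ 0.5218 -0.338 ] [ 0.5313 -0.3542]
top bin (np.int32(363), np.int32(213)) [ 0.412  -0.3616] [ 0.4159 -0.379 ]
top bin (np.int32(335), np.int32(218)) [ 0.3938 -0.265 ] [ 0.3968 -0.2776]
top bin (np.int32(330), np.int32(187)) [ 0.4997 -0.2478] [ 0.508  -0.2595]
scene 206 328 337; scene 208 328 337; scene 210 327 337; scene 212 326 338; scene 214 326 337; scene 216 326 337; scene 218 326 337; scene 220 326 336; scene 222 326 336; scene 224 326 334; scene 226 326 332; 
scene 202 273 281; scene 204 273 281; scene 206 273 280; scene 208 274 280; scene 210 273 280; scene 212 273 280; scene 214 273 280; scene 216 272 280; scene 218 272 280; scene 220 272 279; scene 222 273 279; scene 224 274 278; 
top 144 194 200; top 146 193 200; top 148 193 200; top 150 193 201; top 152 193 201; top 154 193 201; top 156 193 201; top 158 193 202; top 160 194 202; top 162 194 201; top 164 195 201; top 166 195 201; top 168 195 201; top 170 196 201; 
top 142 240 246; top 144 240 246; top 146 240 246; top 148 240 246; top 150 239 246; top 152 239 246; top 154 239 246; top 156 239 246; top 158 240 246; top 160 240 246; top 162 240 246; top 164 240 246; top 166 240 246; top 168 240 246; top 170 240 246;
```

View pics/bin.png

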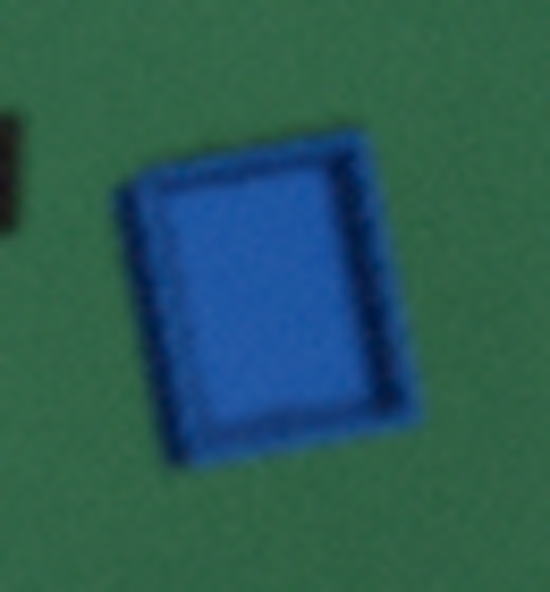

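The bin picture shows the rim's far edge on the right, from (365,135) to (420,420), so the bin is yawed about 12°. Next: the handle's lean and the move to pre-grasp.

```bash
cat >> h.py <<'E'
from scipy.spatial.transform import Rotation as Ro
A=np.array([.5,0,.866025])
def down(lean=0,yaw=0,slope=30):  # lean>0 : towards +y ; tool z against pack axis
    s=np.radians(slope); R=np.array([[-np.cos(s),0,-np.sin(s)],[0,1,0],[np.sin(s),0,-np.cos(s)]])
    return Ro.from_euler('z',yaw,degrees=True)*Ro.from_matrix(R)*Ro.from_euler('x',lean,degrees=True)
def rel(pos,R,p0,R0):
    d=R0.inv().apply(np.array(pos)-p0)/.5; a=np.degrees((R0.inv()*R).as_rotvec())/30
    return dict(zip(('x','y','z','ax','ay','az'),np.r_[d,a].round(4)))
E
python3 - <<'E'
from h import *
from workcell import bot
S=load('scene');T=load('top')
B=np.array([.525,.200,.048])
for h in(70,90,118,150): # predicted px of axis, lean 0 and yaw 0
    X=B+A*h/1000; print(h,X.round(3),proj(S,X).round(1),proj(T,X).round(1), 'fork',proj(S,X-[0,.151,0]).round(1),proj(T,X-[0,.151,0]).round(1))
for u,v,h in((197,145,150),(197,148,145),(197.5,158,118),(198.3,168,80)): print('dome top',h,plane(T,u,v,.048+h*.866e-3).round(4))
for u,v,h in((243,143,150),(243,158,118),(243,168,80)): print('fork top',h,plane(T,u,v,.048+h*.866e-3).round(4))
print('tri tip dome',tri([(S,332.7,205),(T,197,144)]).round(4),'fork',tri([(S,277,201.5),(T,243,141)]).round(4))
s=bot.read_state();p0=s['tool_pos'];R0=Ro.from_rotvec(s['tcp_rot'])
print('can',plane(T,205/1.5,258/1.5,.15))
print(rel(B+A*.22,down(0),p0,R0), rel((.5,.35,.36),down(0),p0,R0))
R=down(5).as_matrix();print(R[:,2])
E
```

```text
70 [0.56  0.2   0.109] [328.5 216.7] [198.4 166.2] fork [275.9 214.4] [243.2 166.8]
90 [0.57  0.2   0.126] [329.6 215.2] [197.8 162.4] fork [276.1 212.8] [243.1 163. ]
118 [0.584 0.2   0.15 ] [331.1 212.9] [196.8 157. ] fork [276.3 210.4] [242.9 157.5]
150 [0.6   0.2   0.178] [333.  210.1] [195.8 150.6] fork [276.5 207.6] [242.6 151.1]
dome top 150 [0.6183 0.1966 0.1779]
dome top 145 [0.6094 0.1969 0.1736]
dome top 118 [0.5807 0.1977 0.1502]
dome top 80 [0.5526 0.1989 0.1173]
fork top 150 [0.6266 0.0482 0.1779]
fork top 118 [0.5825 0.0485 0.1502]
fork top 80 [0.5545 0.0493 0.1173]
tri tip dome [0.6147 0.1924 0.2116] fork [0.6232 0.0477 0.2238]
can [0.53209636 0.3985591  0.15      ]
{'x': np.float64(-0.9959), 'y': np.float64(-0.4649), 'z': np.float64(-0.016), 'ax': np.float64(0.2067), 'ay': np.float64(0.9842), 'az': np.float64(-0.786)} {'x': np.float64(-0.6269), 'y': np.float64(-0.3018), 'z': np.float64(-0.2593), 'ax': np.float64(0.2067), 'ay': np.float64(0.9842), 'az': np.float64(-0.786)}
[-0.49809735 -0.08715574 -0.86272992]
```

Call:
step_arm([
  {"grip":-1,"x":-0.6,"y":-0.3,"z":-0.26,"ax":0.2067,"ay":0.9842,"az":-0.786},
  {"grip":-1,"x":-0.6,"y":-0.3,"z":-0.26,"ax":0.2067,"ay":0.9842,"az":-0.786},
  {"grip":-1,"x":-0.6,"y":-0.3,"z":-0.26,"ax":0.2067,"ay":0.9842,"az":-0.786},
  {"grip":-1,"x":-0.6,"y":-0.3,"z":-0.26,"ax":0.2067,"ay":0.9842,"az":-0.786},
  {"grip":-1,"x":-0.6,"y":-0.3,"z":-0.26,"ax":0.2067,"ay":0.9842,"az":-0.786},
  {"grip":-1,"x":-0.6,"y":-0.3,"z":-0.26,"ax":0.2067,"ay":0.9842,"az":-0.786},
  {"grip":-1,"x":-0.6,"y":-0.3,"z":-0.26,"ax":0.2067,"ay":0.9842,"az":-0.786},
  {"grip":-1,"x":-0.9959,"y":-0.4649,"z":-0.016,"ax":0.2067,"ay":0.9842,"az":-0.786},
  {"grip":-1,"x":-0.9959,"y":-0.4649,"z":-0.016,"ax":0.2067,"ay":0.9842,"az":-0.786},
  {"grip":-1,"x":-0.9959,"y":-0.4649,"z":-0.016,"ax":0.2067,"ay":0.9842,"az":-0.786},
  {"grip":-1,"x":-0.9959,"y":-0.4649,"z":-0.016,"ax":0.2067,"ay":0.9842,"az":-0.786},
  {"grip":-1,"x":-0.9959,"y":-0.4649,"z":-0.016,"ax":0.2067,"ay":0.9842,"az":-0.786},
])

```text
time: 1.3
tool_pos: [0.6323, 0.2031, 0.2406]
tcp_rot: [0.0, -2.618, -0.002]
wrist_force: [1.0, 0.9, 0.4]
width: 0.998
grip_force: 0.0
```

```bash
python3 - <<'E'
from h import *
from workcell import bot, imaging
s=bot.read_state();p0=s['tool_pos'];R0=Ro.from_rotvec(s['tcp_rot'])
B=np.array([.525,.1987,.048])
print(p0,s['wrist_force'],s['joint_vel'].round(3),s['q'].round(2));print(rel(B+A*.22,down(0),p0,R0));print(rel(B+A*.099,down(0),p0,R0))
c=imaging.read_camera('wrist');pickle.dump(c,open('w1.pkl','wb'))
cv2.imwrite('pics/w1.png',c['img'][:,:,::-1])
for h in(62,118,155): print(h,proj(c,B+A*h/1000).round(1))
E
```

```text
[0.63230649 0.2030561  0.24056122] [0.99607745 0.86529514 0.41250203] [-0.471  0.526 -0.373 -0.24  -0.102 -0.489] [ 0.22  0.58  1.23  0.11  1.84 -1.35]
{'x': np.float64(-0.0067), 'y': np.float64(-0.0087), 'z': np.float64(0.0008), 'ax': np.float64(0.0028), 'ay': np.float64(0.0001), 'az': np.float64(0.0013)}
{'x': np.float64(-0.0067), 'y': np.float64(-0.0091), 'z': np.float64(0.2428), 'ax': np.float64(0.0028), 'ay': np.float64(0.0001), 'az': np.float64(0.0013)}
62 [246.7 177.6]
118 [245.7 194.7]
155 [244.7 210.6]
```

View pics/w1.png

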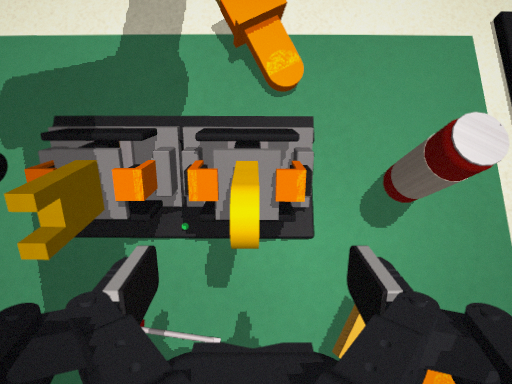

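The wrist view confirms the round-topped handle at column 245 (rows 165–248), upright, between its lips at (203,182) and (291,182). I'll descend and grip.

Call:
step_arm([
  {"grip":-1,"y":-0.0026,"z":0.08},
  {"grip":-1,"y":-0.0026,"z":0.16},
  {"grip":-1,"y":-0.0026,"z":0.21},
  {"grip":-1,"y":-0.0026,"z":0.242},
  {"grip":-1,"y":-0.0026,"z":0.242},
  {"grip":-1,"y":-0.0026,"z":0.242},
])

```text
validation failed for argument at $.se...
```

Call:
step_arm([
  {"grip":0.2},
  {"grip":0.4},
  {"grip":0.6},
  {"grip":0.8},
  {"grip":1},
  {"grip":1},
  {"grip":1},
  {"grip":1},
  {"grip":1},
  {"grip":1},
], force=60)

```text
validation failed for argument at $.se...
```

Rows seem to need every key.

Call:
step_arm([
  {"grip":-1,"x":0,"y":-0.0026,"z":0.08,"ax":0,"ay":0,"az":0},
  {"grip":-1,"x":0,"y":-0.0026,"z":0.16,"ax":0,"ay":0,"az":0},
  {"grip":-1,"x":0,"y":-0.0026,"z":0.21,"ax":0,"ay":0,"az":0},
  {"grip":-1,"x":0,"y":-0.0026,"z":0.242,"ax":0,"ay":0,"az":0},
  {"grip":-1,"x":0,"y":-0.0026,"z":0.242,"ax":0,"ay":0,"az":0},
  {"grip":-1,"x":0,"y":-0.0026,"z":0.242,"ax":0,"ay":0,"az":0},
])

```text
time: 1.95
tool_pos: [0.5709, 0.2036, 0.1373]
tcp_rot: [0.001, -2.618, -0.002]
wrist_force: [0.5, 0.5, 0.4]
width: 0.998
grip_force: 0.0
```

```bash
python3 - <<'E'
from h import *
from workcell import bot
s=bot.read_state();p0=s['tool_pos'];R0=Ro.from_rotvec(s['tcp_rot'])
B=np.array([.525,.1987,.048])
print(p0,s['joint_vel'].round(3));print(rel(B+A*.099,down(0),p0,R0))
E
```

```text
[0.57094741 0.20361254 0.13728118] [-0.002 -0.01  -0.04   0.     0.001 -0.   ]
{'x': np.float64(-0.0097), 'y': np.float64(-0.0098), 'z': np.float64(0.0026), 'ax': np.float64(0.0026), 'ay': np.float64(0.0003), 'az': np.float64(0.0017)}
```

Call:
step_arm([
  {"grip":-1,"x":-0.01,"y":-0.01,"z":0.0026,"ax":0,"ay":0,"az":0},
  {"grip":0,"x":-0.01,"y":-0.01,"z":0.0026,"ax":0,"ay":0,"az":0},
  {"grip":0.3,"x":-0.01,"y":-0.01,"z":0.0026,"ax":0,"ay":0,"az":0},
  {"grip":0.5,"x":-0.01,"y":-0.01,"z":0.0026,"ax":0,"ay":0,"az":0},
  {"grip":0.7,"x":-0.01,"y":-0.01,"z":0.0026,"ax":0,"ay":0,"az":0},
  {"grip":1,"x":-0.01,"y":-0.01,"z":0.0026,"ax":0,"ay":0,"az":0},
  {"grip":1,"x":-0.01,"y":-0.01,"z":0.0026,"ax":0,"ay":0,"az":0},
  {"grip":1,"x":-0.01,"y":-0.01,"z":0.0026,"ax":0,"ay":0,"az":0},
  {"grip":1,"x":-0.01,"y":-0.01,"z":0.0026,"ax":0,"ay":0,"az":0},
  {"grip":1,"x":-0.01,"y":-0.01,"z":0.0026,"ax":0,"ay":0,"az":0},
], force=60)

```text
time: 2.95
tool_pos: [0.5749, 0.1985, 0.134]
tcp_rot: [0.001, -2.619, -0.002]
wrist_force: [1.4, -0.6, 2.2]
width: 0.224
grip_force: 59.1
```

Call:
step_arm([
  {"grip":1,"x":0,"y":0.00346,"z":0,"ax":0.0333,"ay":0,"az":0},
  {"grip":1,"x":0,"y":0.00691,"z":0.0001,"ax":0.0667,"ay":0,"az":0},
  {"grip":1,"x":0,"y":0.01036,"z":0.0003,"ax":0.1,"ay":0,"az":0},
  {"grip":1,"x":0,"y":0.01036,"z":0.0003,"ax":0.1,"ay":0,"az":0},
])

```text
time: 3.35
tool_pos: [0.5749, 0.204, 0.1339]
tcp_rot: [0.021, -2.619, 0.069]
wrist_force: [1.4, -1.5, 4.6]
width: 0.229
grip_force: 59.6
```

Call:
step_arm([
  {"grip":1,"x":0,"y":0.00346,"z":0,"ax":0.0333,"ay":0,"az":0},
  {"grip":1,"x":0,"y":0.00691,"z":0.0001,"ax":0.0667,"ay":0,"az":0},
  {"grip":1,"x":0,"y":0.00691,"z":0.0001,"ax":0.0667,"ay":0,"az":0},
])

```text
time: 3.65
tool_pos: [0.5749, 0.2074, 0.1339]
tcp_rot: [0.032, -2.618, 0.115]
wrist_force: [2.5, -1.6, 6.0]
width: 0.226
grip_force: 59.7
```

```bash
cat > st.py <<'E'
from h import *
from workcell import bot
s=bot.read_state();R=Ro.from_rotvec(s['tcp_rot'])
e=(down(0).inv()*R).as_rotvec(degrees=True)
print(s['time'],'rel deg',e.round(2),'F tool',R.inv().apply(s['wrist_force']).round(2),'F dockaxes',down(0).inv().apply(s['wrist_force']).round(2),'M',s['torque'].round(2),'pos',s['tool_pos'].round(4))
print('along axis mm, perp', ((s['tool_pos']-[.525,.1987,.048])@R.as_matrix()*1000).round(1))
E
python3 st.py
```

```text
3.65 rel deg [ 5.03 -0.1  -0.07] F tool [ 0.86 -2.19 -6.26] F dockaxes [ 0.87 -1.63 -6.43] M [-0.47 -0.18  0.24] pos [0.5749 0.2074 0.1339]
along axis mm, perp [ -0.4  -0.1 -99.7]
```

Call:
step_arm([
  {"grip":1,"x":0,"y":0.00346,"z":-0.002,"ax":0.0333,"ay":0,"az":0},
  {"grip":1,"x":0,"y":0.00691,"z":-0.002,"ax":0.0667,"ay":0,"az":0},
  {"grip":1,"x":0,"y":0.00691,"z":-0.002,"ax":0.0667,"ay":0,"az":0},
])

```text
time: 3.95
tool_pos: [0.5749, 0.2109, 0.1338]
tcp_rot: [0.045, -2.615, 0.161]
wrist_force: [0.7, -2.3, 3.6]
width: 0.229
grip_force: 59.4
```

```bash
python3 st.py
```

```text
3.95 rel deg [ 7.06 -0.06 -0.08] F tool [ 1.22 -2.68 -3.16] F dockaxes [ 1.22 -2.27 -3.47] M [-0.55 -0.27  0.25] pos [0.5749 0.2109 0.1338]
along axis mm, perp [  -0.4   -0.1 -100. ]
```

Call:
step_arm([
  {"grip":1,"x":0,"y":0.00346,"z":0,"ax":0.0333,"ay":0,"az":0},
  {"grip":1,"x":0,"y":0.00518,"z":0,"ax":0.05,"ay":0,"az":0},
  {"grip":1,"x":0,"y":0.00518,"z":0,"ax":0.05,"ay":0,"az":0},
])

```text
time: 4.25
tool_pos: [0.5747, 0.2133, 0.1336]
tcp_rot: [0.053, -2.613, 0.193]
wrist_force: [1.2, -1.9, 3.7]
width: 0.23
grip_force: 59.4
```

```bash
python3 st.py
```

```text
4.25 rel deg [ 8.49 -0.06 -0.07] F tool [ 0.85 -2.45 -3.51] F dockaxes [ 0.85 -1.9  -3.83] M [-0.57 -0.27  0.32] pos [0.5747 0.2133 0.1336]
along axis mm, perp [-4.000e-01 -1.000e-01 -1.001e+02]
```

Call:
step_arm([
  {"grip":1,"x":0,"y":0.00346,"z":0,"ax":0.0333,"ay":0,"az":0},
  {"grip":1,"x":0,"y":0.00518,"z":0,"ax":0.05,"ay":0,"az":0},
  {"grip":1,"x":0,"y":0.00518,"z":0,"ax":0.05,"ay":0,"az":0},
])

```text
time: 4.55
tool_pos: [0.5745, 0.2159, 0.1334]
tcp_rot: [0.063, -2.61, 0.228]
wrist_force: [1.3, -2.7, 2.3]
width: 0.227
grip_force: 59.4
```

```bash
python3 st.py
```

```text
4.55 rel deg [ 9.99 -0.05 -0.06] F tool [-0.02 -3.13 -2.13] F dockaxes [-0.03 -2.71 -2.64] M [-0.59 -0.26  0.34] pos [0.5745 0.2159 0.1334]
along axis mm, perp [  -0.3   -0.2 -100.2]
```

Call:
step_arm([
  {"grip":1,"x":0,"y":0.00346,"z":0,"ax":0.0333,"ay":0,"az":0},
  {"grip":1,"x":0,"y":0.00518,"z":0,"ax":0.05,"ay":0,"az":0},
  {"grip":1,"x":0,"y":0.00518,"z":0,"ax":0.05,"ay":0,"az":0},
])

```text
time: 4.85
tool_pos: [0.5744, 0.2182, 0.1332]
tcp_rot: [0.072, -2.608, 0.263]
wrist_force: [1.7, -4.6, 5.3]
width: 0.223
grip_force: 59.4
```

```bash
python3 st.py
```

```text
4.85 rel deg [11.52 -0.07 -0.06] F tool [ 1.2  -5.62 -4.44] F dockaxes [ 1.2  -4.62 -5.47] M [-0.59 -0.17  0.48] pos [0.5744 0.2182 0.1332]
along axis mm, perp [  -0.3   -0.6 -100.4]
```

Call:
step_arm([
  {"grip":1,"x":0,"y":0.00173,"z":0,"ax":0.0167,"ay":0,"az":0},
  {"grip":1,"x":0,"y":0.00346,"z":0,"ax":0.0333,"ay":0,"az":0},
  {"grip":1,"x":0,"y":0.00346,"z":0,"ax":0.0333,"ay":0,"az":0},
])

```text
time: 5.15
tool_pos: [0.5743, 0.2196, 0.1331]
tcp_rot: [0.078, -2.605, 0.286]
wrist_force: [2.0, -4.8, 5.6]
width: 0.228
grip_force: 59.5
```

```bash
python3 st.py
```

```text
5.15 rel deg [12.54 -0.06 -0.04] F tool [ 1.07 -5.91 -4.63] F dockaxes [ 1.07 -4.77 -5.8 ] M [-0.78 -0.16  0.53] pos [0.5743 0.2196 0.1331]
along axis mm, perp [  -0.2   -1.  -100.5]
```

Call:
step_arm([
  {"grip":1,"x":0,"y":0.00173,"z":0,"ax":0.0167,"ay":0,"az":0},
  {"grip":1,"x":0,"y":0.00346,"z":0,"ax":0.0333,"ay":0,"az":0},
  {"grip":1,"x":0,"y":0.00346,"z":0,"ax":0.0333,"ay":0,"az":0},
])

```text
time: 5.45
tool_pos: [0.5741, 0.2211, 0.1328]
tcp_rot: [0.084, -2.603, 0.309]
wrist_force: [0.9, -5.0, 6.3]
width: 0.228
grip_force: 59.5
```

```bash
python3 st.py
```

```text
5.45 rel deg [13.55 -0.05 -0.03] F tool [ 2.41 -6.24 -4.57] F dockaxes [ 2.41 -4.99 -5.9 ] M [-0.91 -0.12  0.51] pos [0.5741 0.2211 0.1328]
along axis mm, perp [  -0.2   -1.1 -100.5]
```

Call:
step_arm([
  {"grip":1,"x":0,"y":0.00173,"z":-0.001,"ax":0.0167,"ay":0,"az":0},
  {"grip":1,"x":0,"y":0.00346,"z":-0.001,"ax":0.0333,"ay":0,"az":0},
  {"grip":1,"x":0,"y":0.00346,"z":-0.001,"ax":0.0333,"ay":0,"az":0},
])

```text
time: 5.75
tool_pos: [0.5739, 0.2227, 0.1326]
tcp_rot: [0.09, -2.6, 0.333]
wrist_force: [1.1, -4.8, 5.0]
width: 0.229
grip_force: 59.4
```

```bash
python3 st.py
```

```text
5.75 rel deg [14.58 -0.02 -0.02] F tool [ 1.51 -5.91 -3.54] F dockaxes [ 1.51 -4.83 -4.91] M [-0.94 -0.2   0.66] pos [0.5739 0.2227 0.1326]
along axis mm, perp [-1.000e-01 -1.400e+00 -1.006e+02]
```

Call:
step_arm([
  {"grip":1,"x":0,"y":0.00173,"z":0,"ax":0.0167,"ay":0,"az":0},
  {"grip":1,"x":0,"y":0.00346,"z":0,"ax":0.0333,"ay":0,"az":0},
  {"grip":1,"x":0,"y":0.00346,"z":0,"ax":0.0333,"ay":0,"az":0},
])

```text
time: 6.05
tool_pos: [0.5738, 0.2243, 0.1323]
tcp_rot: [0.095, -2.598, 0.355]
wrist_force: [1.4, -4.3, 5.3]
width: 0.228
grip_force: 59.4
```

```bash
python3 st.py
```

```text
6.05 rel deg [ 1.559e+01 -3.000e-02 -1.000e-02] F tool [ 1.38 -5.55 -3.92] F dockaxes [ 1.38 -4.29 -5.27] M [-1.02 -0.16  0.66] pos [0.5738 0.2243 0.1323]
along axis mm, perp [-1.000e-01 -1.500e+00 -1.007e+02]
```

Call:
step_arm([
  {"grip":1,"x":0,"y":0.00173,"z":0,"ax":0.0167,"ay":0,"az":0},
  {"grip":1,"x":0,"y":0.00346,"z":0,"ax":0.0333,"ay":0,"az":0},
  {"grip":1,"x":0,"y":0.00346,"z":0,"ax":0.0333,"ay":0,"az":0},
])

```text
time: 6.35
tool_pos: [0.5736, 0.2258, 0.1321]
tcp_rot: [0.101, -2.595, 0.379]
wrist_force: [1.9, -5.0, 5.8]
width: 0.226
grip_force: 59.5
```

```bash
python3 st.py
```

```text
6.35 rel deg [16.61 -0.03  0.  ] F tool [ 1.24 -6.46 -4.27] F dockaxes [ 1.24 -4.97 -5.94] M [-1.1  -0.04  0.59] pos [0.5736 0.2258 0.1321]
along axis mm, perp [-1.000e-01 -1.800e+00 -1.008e+02]
```

Call:
step_arm([
  {"grip":1,"x":0,"y":0.00173,"z":0,"ax":0.0167,"ay":0,"az":0},
  {"grip":1,"x":0,"y":0.00346,"z":0,"ax":0.0333,"ay":0,"az":0},
  {"grip":1,"x":0,"y":0.00346,"z":0,"ax":0.0333,"ay":0,"az":0},
])

```text
time: 6.65
tool_pos: [0.5734, 0.2273, 0.1318]
tcp_rot: [0.107, -2.592, 0.402]
wrist_force: [1.4, -5.8, 6.3]
width: 0.229
grip_force: 59.5
```

```bash
python3 st.py
```

```text
6.65 rel deg [ 1.761e+01 -3.000e-02  1.000e-02] F tool [ 1.94 -7.4  -4.15] F dockaxes [ 1.95 -5.8  -6.19] M [-1.19 -0.01  0.65] pos [0.5734 0.2273 0.1318]
along axis mm, perp [-1.000e-01 -2.000e+00 -1.009e+02]
```

Call:
step_arm([
  {"grip":1,"x":0,"y":0.00173,"z":-0.001,"ax":0.0167,"ay":0,"az":0},
  {"grip":1,"x":0,"y":0.00346,"z":-0.001,"ax":0.0333,"ay":0,"az":0},
  {"grip":1,"x":0,"y":0.00346,"z":-0.001,"ax":0.0333,"ay":0,"az":0},
])

```text
time: 6.95
tool_pos: [0.5734, 0.2285, 0.1317]
tcp_rot: [0.113, -2.588, 0.426]
wrist_force: [1.1, -7.8, 5.8]
width: 0.227
grip_force: 59.6
```

```bash
python3 st.py; python3 - <<'E'
from h import *
from workcell import imaging
for n in('scene','wrist'):
    c=imaging.read_camera(n);pickle.dump(c,open(n+'2.pkl','wb'))
    if n=='scene': a=cv2.resize(c['img'][180:255,240:360],(780,488),interpolation=cv2.INTER_CUBIC)
    cv2.imwrite(f'pics/{n}2.png',(a if n=='scene' else c['img'])[:,:,::-1])
E
```

```text
6.95 rel deg [ 1.868e+01 -1.000e-02  3.000e-02] F tool [ 1.93 -9.14 -2.76] F dockaxes [ 1.93 -7.78 -5.54] M [-1.32 -0.05  0.85] pos [0.5734 0.2285 0.1317]
along axis mm, perp [-1.000e-01 -2.700e+00 -1.011e+02]
```

View pics/scene2.png

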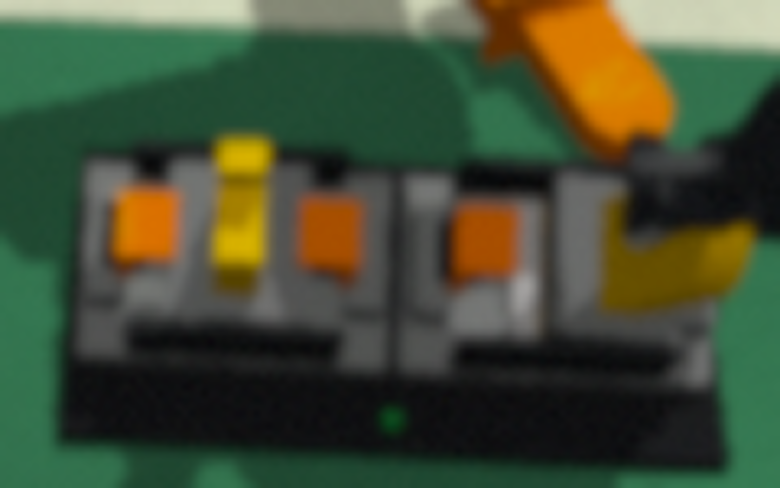

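The pack is leaning well to +y and its flange hides the right clip (~680,270). The force is now climbing (9 N), so one more small step.

Call:
step_arm([
  {"grip":1,"x":0,"y":0.00173,"z":0,"ax":0.0167,"ay":0,"az":0},
  {"grip":1,"x":0,"y":0.0026,"z":0,"ax":0.025,"ay":0,"az":0},
  {"grip":1,"x":0,"y":0.0026,"z":0,"ax":0.025,"ay":0,"az":0},
])

```text
time: 7.35
tool_pos: [0.5734, 0.2289, 0.1317]
tcp_rot: [0.117, -2.585, 0.444]
wrist_force: [2.4, -9.6, 6.1]
width: 0.228
grip_force: 59.6
```

```bash
python3 st.py
```

```text
7.35 rel deg [ 1.948e+01 -1.000e-02  7.000e-02] F tool [  0.96 -11.21  -2.96] F dockaxes [ 0.98 -9.58 -6.53] M [-1.67  0.03  1.14] pos [0.5734 0.2289 0.1317]
along axis mm, perp [-1.000e-01 -3.800e+00 -1.012e+02]
```

Hard stop (11 N, little further motion). Now back the other way.

Call:
step_arm([
  {"grip":1,"x":0,"y":-0.0105,"z":0.0003,"ax":-0.1,"ay":0,"az":0},
  {"grip":1,"x":0,"y":-0.0209,"z":0.0011,"ax":-0.2,"ay":0,"az":0},
  {"grip":1,"x":0,"y":-0.0313,"z":0.0025,"ax":-0.3,"ay":0,"az":0},
  {"grip":1,"x":0,"y":-0.0416,"z":0.0044,"ax":-0.4,"ay":0,"az":0},
  {"grip":1,"x":0,"y":-0.0518,"z":0.0068,"ax":-0.5,"ay":0,"az":0},
  {"grip":1,"x":0,"y":-0.0518,"z":0.0068,"ax":-0.5,"ay":0,"az":0},
])

```text
time: 7.95
tool_pos: [0.5751, 0.2049, 0.1341]
tcp_rot: [0.023, -2.615, 0.093]
wrist_force: [0.1, -1.8, -0.9]
width: 0.226
grip_force: 59.8
```

```bash
python3 st.py
```

```text
7.95 rel deg [4.04 0.06 0.07] F tool [-0.53 -1.73  0.9 ] F dockaxes [-0.53 -1.78  0.77] M [-0.31 -0.5   0.16] pos [0.5751 0.2049 0.1341]
along axis mm, perp [ -0.2  -0.8 -99.8]
```

Call:
step_arm([
  {"grip":1,"x":0,"y":-0.0105,"z":0.0003,"ax":-0.1,"ay":0,"az":0},
  {"grip":1,"x":0,"y":-0.0209,"z":0.0006,"ax":-0.2,"ay":0,"az":0},
  {"grip":1,"x":0,"y":-0.0278,"z":0.0005,"ax":-0.2667,"ay":0,"az":0},
  {"grip":1,"x":0,"y":-0.0278,"z":0.0005,"ax":-0.2667,"ay":0,"az":0},
])

```text
time: 8.35
tool_pos: [0.5755, 0.1915, 0.1347]
tcp_rot: [-0.024, -2.616, -0.088]
wrist_force: [-0.2, 0.2, -5.0]
width: 0.226
grip_force: 59.5
```

```bash
python3 st.py
```

```text
8.35 rel deg [-3.85  0.07  0.03] F tool [-2.31 -0.14  4.39] F dockaxes [-2.31  0.15  4.39] M [-0.14 -0.63  0.01] pos [0.5755 0.1915 0.1347]
along axis mm, perp [  -0.2   -0.5 -100.6]
```

Call:
step_arm([
  {"grip":1,"x":0,"y":-0.0035,"z":0.001,"ax":-0.0333,"ay":0,"az":0},
  {"grip":1,"x":0,"y":-0.007,"z":0.001,"ax":-0.0667,"ay":0,"az":0},
  {"grip":1,"x":0,"y":-0.007,"z":0.001,"ax":-0.0667,"ay":0,"az":0},
])

```text
time: 8.65
tool_pos: [0.5756, 0.1885, 0.1351]
tcp_rot: [-0.035, -2.615, -0.134]
wrist_force: [-0.2, 0.2, -4.5]
width: 0.225
grip_force: 59.6
```

```bash
python3 st.py
```

```text
8.65 rel deg [-5.85 -0.02 -0.04] F tool [-2.07 -0.23  4.05] F dockaxes [-2.07  0.19  4.06] M [-0.18 -0.62  0.01] pos [0.5756 0.1885 0.1351]
along axis mm, perp [-3.000e-01  1.000e-01 -1.012e+02]
```

Call:
step_arm([
  {"grip":1,"x":0,"y":-0.0035,"z":0.003,"ax":-0.0333,"ay":0,"az":0},
  {"grip":1,"x":0,"y":-0.007,"z":0.003,"ax":-0.0667,"ay":0,"az":0},
  {"grip":1,"x":0,"y":-0.007,"z":0.003,"ax":-0.0667,"ay":0,"az":0},
])

```text
time: 8.95
tool_pos: [0.5749, 0.185, 0.134]
tcp_rot: [-0.048, -2.613, -0.181]
wrist_force: [-0.5, 0.7, -3.4]
width: 0.226
grip_force: 59.7
```

```bash
python3 st.py
```

```text
8.95 rel deg [-7.93 -0.05 -0.03] F tool [-1.25  0.31  3.23] F dockaxes [-1.25  0.75  3.15] M [-0.03 -0.45 -0.11] pos [0.5749 0.185  0.134 ]
along axis mm, perp [  -0.3    0.2 -100.4]
```

Call:
step_arm([
  {"grip":1,"x":0,"y":-0.0035,"z":0,"ax":-0.0333,"ay":0,"az":0},
  {"grip":1,"x":0,"y":-0.0052,"z":0,"ax":-0.05,"ay":0,"az":0},
  {"grip":1,"x":0,"y":-0.0052,"z":0,"ax":-0.05,"ay":0,"az":0},
])

```text
time: 9.25
tool_pos: [0.5748, 0.1826, 0.1338]
tcp_rot: [-0.057, -2.611, -0.215]
wrist_force: [0.7, 0.1, -1.4]
width: 0.225
grip_force: 59.8
```

```bash
python3 st.py
```

```text
9.25 rel deg [-9.42 -0.05 -0.03] F tool [-1.3  -0.03  0.87] F dockaxes [-1.3   0.11  0.86] M [ 0.09 -0.36 -0.16] pos [0.5748 0.1826 0.1338]
along axis mm, perp [  -0.3    0.3 -100.5]
```

Call:
step_arm([
  {"grip":1,"x":0,"y":-0.0035,"z":0,"ax":-0.0333,"ay":0,"az":0},
  {"grip":1,"x":0,"y":-0.0052,"z":0,"ax":-0.05,"ay":0,"az":0},
  {"grip":1,"x":0,"y":-0.0052,"z":0,"ax":-0.05,"ay":0,"az":0},
])

```text
time: 9.55
tool_pos: [0.5747, 0.1807, 0.1337]
tcp_rot: [-0.066, -2.609, -0.251]
wrist_force: [0.7, 4.7, -0.2]
width: 0.23
grip_force: 60.0
```

```bash
python3 st.py
```

```text
9.55 rel deg [-10.98  -0.07  -0.05] F tool [-0.77  4.6   0.72] F dockaxes [-0.76  4.65 -0.17] M [ 0.52 -0.24 -0.43] pos [0.5747 0.1807 0.1337]
along axis mm, perp [  -0.3    1.2 -100.7]
```

Contact with the clip. Continue in 1° steps.

Call:
step_arm([
  {"grip":1,"x":0,"y":-0.0035,"z":0,"ax":-0.0333,"ay":0,"az":0},
  {"grip":1,"x":0,"y":-0.007,"z":0,"ax":-0.0667,"ay":0,"az":0},
  {"grip":1,"x":0,"y":-0.007,"z":0,"ax":-0.0667,"ay":0,"az":0},
])

```text
time: 9.85
tool_pos: [0.5742, 0.1777, 0.1333]
tcp_rot: [-0.078, -2.604, -0.299]
wrist_force: [-0.5, 5.9, 0.7]
width: 0.229
grip_force: 60.1
```

```bash
python3 st.py
```

```text
9.85 rel deg [-13.08  -0.04  -0.08] F tool [0.83 5.78 0.97] F dockaxes [ 0.83  5.85 -0.36] M [ 0.96 -0.03 -0.63] pos [0.5742 0.1777 0.1333]
along axis mm, perp [-1.000e-01  1.800e+00 -1.007e+02]
```

Call:
step_arm([
  {"grip":1,"x":0,"y":-0.0035,"z":0,"ax":-0.0333,"ay":0,"az":0},
  {"grip":1,"x":0,"y":-0.007,"z":0,"ax":-0.0667,"ay":0,"az":0},
  {"grip":1,"x":0,"y":-0.007,"z":0,"ax":-0.0667,"ay":0,"az":0},
])

```text
time: 10.15
tool_pos: [0.5738, 0.1745, 0.1327]
tcp_rot: [-0.09, -2.599, -0.345]
wrist_force: [-0.3, 6.2, 1.0]
width: 0.228
grip_force: 60.1
```

```bash
python3 st.py
```

```text
10.15 rel deg [-15.1   -0.03  -0.09] F tool [0.8  6.13 0.9 ] F dockaxes [ 0.81  6.15 -0.73] M [ 1.16 -0.07 -0.65] pos [0.5738 0.1745 0.1327]
along axis mm, perp [ 1.000e-01  2.100e+00 -1.007e+02]
```

Call:
step_arm([
  {"grip":1,"x":0,"y":-0.0035,"z":0,"ax":-0.0333,"ay":0,"az":0},
  {"grip":1,"x":0,"y":-0.0052,"z":0,"ax":-0.05,"ay":0,"az":0},
  {"grip":1,"x":0,"y":-0.0052,"z":0,"ax":-0.05,"ay":0,"az":0},
])

```text
time: 10.45
tool_pos: [0.5735, 0.1722, 0.1324]
tcp_rot: [-0.099, -2.595, -0.379]
wrist_force: [-0.3, 6.3, 1.6]
width: 0.23
grip_force: 60.1
```

```bash
python3 st.py
```

```text
10.45 rel deg [-16.59  -0.04  -0.1 ] F tool [1.04 6.38 0.55] F dockaxes [ 1.05  6.27 -1.29] M [ 1.09 -0.07 -0.65] pos [0.5735 0.1722 0.1324]
along axis mm, perp [ 1.000e-01  2.400e+00 -1.008e+02]
```

Call:
step_arm([
  {"grip":1,"x":0,"y":-0.0017,"z":0,"ax":-0.0167,"ay":0,"az":0},
  {"grip":1,"x":0,"y":-0.0035,"z":0,"ax":-0.0333,"ay":0,"az":0},
  {"grip":1,"x":0,"y":-0.0035,"z":0,"ax":-0.0333,"ay":0,"az":0},
])

```text
time: 10.75
tool_pos: [0.5733, 0.1705, 0.1321]
tcp_rot: [-0.105, -2.592, -0.401]
wrist_force: [-0.6, 6.4, 2.1]
width: 0.227
grip_force: 60.2
```

```bash
python3 st.py
```

```text
10.75 rel deg [-17.58  -0.04  -0.11] F tool [1.61 6.55 0.47] F dockaxes [ 1.63  6.38 -1.52] M [ 1.13  0.06 -0.7 ] pos [0.5733 0.1705 0.1321]
along axis mm, perp [ 1.00e-01  2.40e+00 -1.01e+02]
```

Call:
step_arm([
  {"grip":1,"x":0,"y":-0.0017,"z":0,"ax":-0.0167,"ay":0,"az":0},
  {"grip":1,"x":0,"y":-0.0035,"z":0,"ax":-0.0333,"ay":0,"az":0},
  {"grip":1,"x":0,"y":-0.0035,"z":0,"ax":-0.0333,"ay":0,"az":0},
])

```text
time: 11.05
tool_pos: [0.5731, 0.1689, 0.1317]
tcp_rot: [-0.111, -2.589, -0.424]
wrist_force: [-0.8, 6.9, 2.9]
width: 0.228
grip_force: 60.2
```

```bash
python3 st.py
```

```text
11.05 rel deg [-18.59  -0.04  -0.12] F tool [2.09 7.22 0.17] F dockaxes [ 2.1   6.89 -2.13] M [ 1.17  0.07 -0.71] pos [0.5731 0.1689 0.1317]
along axis mm, perp [   0.2    2.6 -101. ]
```

Call:
step_arm([
  {"grip":1,"x":0,"y":-0.0017,"z":0,"ax":-0.0167,"ay":0,"az":0},
  {"grip":1,"x":0,"y":-0.0035,"z":0,"ax":-0.0333,"ay":0,"az":0},
  {"grip":1,"x":0,"y":-0.0035,"z":0,"ax":-0.0333,"ay":0,"az":0},
])

```text
time: 11.35
tool_pos: [0.573, 0.1678, 0.1316]
tcp_rot: [-0.117, -2.586, -0.448]
wrist_force: [0.3, 9.2, 2.8]
width: 0.223
grip_force: 60.3
```

```bash
python3 st.py
```

```text
11.35 rel deg [-19.64  -0.06  -0.13] F tool [1.1  9.55 0.62] F dockaxes [ 1.12  9.2  -2.62] M [ 1.34  0.1  -0.81] pos [0.573  0.1678 0.1316]
along axis mm, perp [   0.2    3.2 -101.2]
```

Call:
step_arm([
  {"grip":1,"x":0,"y":-0.0017,"z":0,"ax":-0.0167,"ay":0,"az":0},
  {"grip":1,"x":0,"y":-0.0017,"z":0,"ax":-0.0167,"ay":0,"az":0},
])

```text
time: 11.55
tool_pos: [0.5729, 0.1673, 0.1315]
tcp_rot: [-0.12, -2.584, -0.46]
wrist_force: [0.7, 9.9, 3.6]
width: 0.224
grip_force: 60.3
```

```bash
python3 st.py
```

```text
11.55 rel deg [-20.16  -0.07  -0.14] F tool [ 1.14 10.53  0.18] F dockaxes [ 1.17  9.95 -3.46] M [ 1.35  0.13 -0.94] pos [0.5729 0.1673 0.1315]
along axis mm, perp [ 1.000e-01  3.700e+00 -1.012e+02]
```

Call:
step_arm([
  {"grip":1,"x":0,"y":0.014,"z":0.0005,"ax":0.1333,"ay":0,"az":0},
  {"grip":1,"x":0,"y":0.0278,"z":0.0019,"ax":0.2667,"ay":0,"az":0},
  {"grip":1,"x":0,"y":0.0416,"z":0.0044,"ax":0.4,"ay":0,"az":0},
  {"grip":1,"x":0,"y":0.0551,"z":0.0077,"ax":0.5333,"ay":0,"az":0},
  {"grip":1,"x":0,"y":0.0684,"z":0.0121,"ax":0.672,"ay":0,"az":0},
  {"grip":1,"x":0,"y":0.0684,"z":0.0121,"ax":0.672,"ay":0,"az":0},
])

```text
time: 12.15
tool_pos: [0.575, 0.2008, 0.1341]
tcp_rot: [0.008, -2.619, 0.01]
wrist_force: [-0.5, 0.9, -3.4]
width: 0.228
grip_force: 61.0
```

```bash
python3 st.py
```

```text
12.15 rel deg [ 0.48 -0.04 -0.22] F tool [-1.28  0.96  3.19] F dockaxes [-1.28  0.94  3.2 ] M [ 0.37 -0.42 -0.15] pos [0.575  0.2008 0.1341]
along axis mm, perp [ -0.4   1.3 -99.6]
```

Call:
step_arm([
  {"grip":1,"x":0,"y":-0.0035,"z":0,"ax":-0.016,"ay":0,"az":0},
  {"grip":1,"x":0,"y":-0.0035,"z":-0.008,"ax":-0.016,"ay":0,"az":0},
  {"grip":1,"x":0,"y":-0.0035,"z":-0.015,"ax":-0.016,"ay":0,"az":0},
  {"grip":1,"x":0,"y":-0.0035,"z":-0.022,"ax":-0.016,"ay":0,"az":0},
  {"grip":1,"x":0,"y":-0.0035,"z":-0.022,"ax":-0.016,"ay":0,"az":0},
])

```text
time: 12.65
tool_pos: [0.582, 0.1967, 0.1452]
tcp_rot: [-0.002, -2.621, -0.005]
wrist_force: [0.4, 0.5, -4.4]
width: 0.231
grip_force: 60.8
```

```bash
python3 st.py
```

```text
12.65 rel deg [-0.22 -0.15  0.01] F tool [-2.52  0.52  3.58] F dockaxes [-2.53  0.54  3.57] M [ 0.01 -0.74 -0.03] pos [0.582  0.1967 0.1452]
along axis mm, perp [  -1.    -1.5 -112.7]
```

Free: only the pack's weight is felt past 6 mm. I'll draw it straight out.

Call:
step_arm([
  {"grip":1,"x":0,"y":0.003,"z":-0.02,"ax":0,"ay":0,"az":0},
  {"grip":1,"x":0,"y":0.003,"z":-0.05,"ax":0,"ay":0,"az":0},
  {"grip":1,"x":0,"y":0.003,"z":-0.09,"ax":0,"ay":0,"az":0},
  {"grip":1,"x":0,"y":0.003,"z":-0.14,"ax":0,"ay":0,"az":0},
  {"grip":1,"x":0,"y":0.003,"z":-0.19,"ax":0,"ay":0,"az":0},
  {"grip":1,"x":0,"y":0.003,"z":-0.24,"ax":0,"ay":0,"az":0},
  {"grip":1,"x":0,"y":0.003,"z":-0.3,"ax":0,"ay":0,"az":0},
  {"grip":1,"x":0,"y":0.003,"z":-0.34,"ax":0,"ay":0,"az":0},
  {"grip":1,"x":0,"y":0.003,"z":-0.34,"ax":0,"ay":0,"az":0},
  {"grip":1,"x":0,"y":0.003,"z":-0.34,"ax":0,"ay":0,"az":0},
])

```text
time: 13.65
tool_pos: [0.6662, 0.1986, 0.2922]
tcp_rot: [0.0, -2.62, -0.004]
wrist_force: [-0.7, 0.7, -5.6]
width: 0.226
grip_force: 60.9
```

```bash
python3 st.py; python3 - <<'E'
from h import *
from workcell import bot
s=bot.read_state();p0=s['tool_pos'];R0=Ro.from_rotvec(s['tcp_rot'])
R=down(0,12,0)
print(s['q'].round(2),s['width'],s['grip_force'])
print(rel((.53,.0,.36),R,p0,R0));print(rel((.458,-.303,.30),R,p0,R0))
E
```

```text
13.65 rel deg [-0.18 -0.13 -0.06] F tool [-2.18  0.72  5.16] F dockaxes [-2.19  0.74  5.15] M [ 0.04 -0.67 -0.01] pos [0.6662 0.1986 0.2922]
along axis mm, perp [  -0.9    0.8 -282. ]
[ 0.2   0.63  1.07  0.11  1.95 -1.35] 0.22621395431253008 60.88540434837341
{'x': np.float64(0.3042), 'y': np.float64(-0.397), 'z': np.float64(0.0168), 'ax': np.float64(0.1106), 'ay': np.float64(-0.9913), 'az': np.float64(-0.3905)}
{'x': np.float64(0.37), 'y': np.float64(-1.0035), 'z': np.float64(0.1906), 'ax': np.float64(0.1106), 'ay': np.float64(-0.9913), 'az': np.float64(-0.3905)}
```

```bash
python3 - <<'E'
from h import *
from workcell import bot
s=bot.read_state();p0=s['tool_pos'];R0=Ro.from_rotvec(s['tcp_rot'])
print(rel((.62,.1986,.40),R0,p0,R0));print(rel((.56,.0,.40),down(0,12,0),p0,R0))
E
```

```text
{'x': np.float64(0.1876), 'y': np.float64(0.0005), 'z': np.float64(-0.141), 'ax': np.float64(0.0), 'ay': np.float64(0.0), 'az': np.float64(0.0)}
{'x': np.float64(0.2921), 'y': np.float64(-0.3967), 'z': np.float64(-0.0825), 'ax': np.float64(0.1106), 'ay': np.float64(-0.9913), 'az': np.float64(-0.3905)}
```

Call:
step_arm([
  {"grip":1,"x":0.19,"y":0,"z":-0.141,"ax":0,"ay":0,"az":0},
  {"grip":1,"x":0.19,"y":0,"z":-0.141,"ax":0,"ay":0,"az":0},
  {"grip":1,"x":0.19,"y":0,"z":-0.141,"ax":0,"ay":0,"az":0},
  {"grip":1,"x":0.292,"y":-0.397,"z":-0.0825,"ax":0.022,"ay":-0.198,"az":-0.078},
  {"grip":1,"x":0.292,"y":-0.397,"z":-0.0825,"ax":0.044,"ay":-0.396,"az":-0.156},
  {"grip":1,"x":0.292,"y":-0.397,"z":-0.0825,"ax":0.066,"ay":-0.594,"az":-0.234},
  {"grip":1,"x":0.292,"y":-0.397,"z":-0.0825,"ax":0.088,"ay":-0.793,"az":-0.312},
  {"grip":1,"x":0.292,"y":-0.397,"z":-0.0825,"ax":0.1106,"ay":-0.991,"az":-0.39},
  {"grip":1,"x":0.292,"y":-0.397,"z":-0.0825,"ax":0.1106,"ay":-0.991,"az":-0.39},
  {"grip":1,"x":0.292,"y":-0.397,"z":-0.0825,"ax":0.1106,"ay":-0.991,"az":-0.39},
])

```text
time: 14.65
tool_pos: [0.5584, -0.0, 0.3986]
tcp_rot: [0.325, -3.12, -0.001]
wrist_force: [-0.2, 0.1, -3.8]
width: 0.226
grip_force: 61.4
```

```bash
python3 - <<'E'
from h import *
from workcell import bot
s=bot.read_state();p0=s['tool_pos'];R0=Ro.from_rotvec(s['tcp_rot'])
print(s['q'].round(2),s['grip_force'],rel((.458,-.303,.30),down(0,12,0),p0,R0))
E
```

```text
[-0.04 -0.01  1.61  0.    1.55 -1.82] 61.392780393362045 {'x': np.float64(0.3205), 'y': np.float64(-0.5517), 'z': np.float64(0.1979), 'ax': np.float64(0.0026), 'ay': np.float64(-0.0087), 'az': np.float64(-0.003)}
```

Call:
step_arm([
  {"grip":1,"x":0.32,"y":-0.552,"z":0.05,"ax":0,"ay":0,"az":0},
  {"grip":1,"x":0.32,"y":-0.552,"z":0.05,"ax":0,"ay":0,"az":0},
  {"grip":1,"x":0.32,"y":-0.552,"z":0.05,"ax":0,"ay":0,"az":0},
  {"grip":1,"x":0.32,"y":-0.552,"z":0.1,"ax":0,"ay":-0.008,"az":0},
  {"grip":1,"x":0.32,"y":-0.552,"z":0.15,"ax":0,"ay":-0.008,"az":0},
  {"grip":1,"x":0.32,"y":-0.552,"z":0.198,"ax":0,"ay":-0.008,"az":0},
  {"grip":1,"x":0.32,"y":-0.552,"z":0.198,"ax":0,"ay":-0.008,"az":0},
  {"grip":1,"x":0.32,"y":-0.552,"z":0.198,"ax":0,"ay":-0.008,"az":0},
  {"grip":1,"x":0.32,"y":-0.552,"z":0.198,"ax":0,"ay":-0.008,"az":0},
])

```text
time: 15.55
tool_pos: [0.4607, -0.303, 0.2982]
tcp_rot: [0.326, -3.123, -0.008]
wrist_force: [-0.5, 0.5, -3.3]
width: 0.224
grip_force: 62.4
```

```bash
python3 - <<'E'
from h import *
from workcell import bot,imaging
s=bot.read_state();p0=s['tool_pos'];R0=Ro.from_rotvec(s['tcp_rot'])
print(s['q'].round(2),s['grip_force'],rel((.458,-.303,.30),down(0,12,0),p0,R0))
W=imaging.read_camera('wrist');pickle.dump(W,open('w3.pkl','wb'))
im=W['img'][:,:,::-1].copy()
C=np.array([.458,-.303,.075]);r=np.radians(12);bx=np.array([np.cos(r),np.sin(r),0]);by=np.array([-np.sin(r),np.cos(r),0])
pts=np.array([proj(W,C+sx*.06*bx+sy*.048*by) for sx,sy in((1,1),(1,-1),(-1,-1),(-1,1))]);print(pts.round(0))
cv2.polylines(im,[pts.round().astype(int)],True,(0,0,255),1)
cv2.imwrite('pics/w3.png',im)
E
```

```text
[-0.63 -0.    1.78  0.    1.37 -2.41] 62.44275748729706 {'x': np.float64(0.0054), 'y': np.float64(0.0012), 'z': np.float64(-0.0035), 'ax': np.float64(0.0102), 'ay': np.float64(-0.002), 'az': np.float64(-0.0023)}
[[291. 208.]
 [211. 209.]
 [207. 105.]
 [295. 105.]]
```

View pics/w3.png

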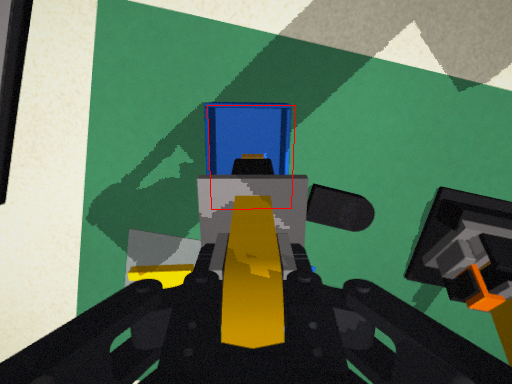

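The bin rim matches the predicted outline (columns 207–293, top row 104) within 2 px, with the pack centred over it at column 252. Lowering.

Call:
step_arm([
  {"grip":1,"x":0.005,"y":0.001,"z":0.05,"ax":0.01,"ay":-0.002,"az":0},
  {"grip":1,"x":0.005,"y":0.001,"z":0.1,"ax":0.01,"ay":-0.002,"az":0},
  {"grip":1,"x":0.005,"y":0.001,"z":0.15,"ax":0.01,"ay":-0.002,"az":0},
  {"grip":1,"x":0.005,"y":0.001,"z":0.2,"ax":0.01,"ay":-0.002,"az":0},
  {"grip":1,"x":0.005,"y":0.001,"z":0.25,"ax":0.01,"ay":-0.002,"az":0},
  {"grip":1,"x":0.005,"y":0.001,"z":0.3,"ax":0.01,"ay":-0.002,"az":0},
  {"grip":1,"x":0.005,"y":0.001,"z":0.34,"ax":0.01,"ay":-0.002,"az":0},
  {"grip":1,"x":0.005,"y":0.001,"z":0.36,"ax":0.01,"ay":-0.002,"az":0},
  {"grip":1,"x":0.005,"y":0.001,"z":0.37,"ax":0.01,"ay":-0.002,"az":0},
  {"grip":1,"x":0.005,"y":0.001,"z":0.37,"ax":0.01,"ay":-0.002,"az":0},
])

```text
time: 16.6
tool_pos: [0.4593, -0.303, 0.1164]
tcp_rot: [-0.329, 3.12, -0.008]
wrist_force: [-0.8, -0.3, -4.7]
width: 0.226
grip_force: 62.4
```

Call:
step_arm([
  {"grip":1,"x":0,"y":0,"z":0.006,"ax":0,"ay":0,"az":0},
  {"grip":1,"x":0,"y":0,"z":0.012,"ax":0,"ay":0,"az":0},
  {"grip":1,"x":0,"y":0,"z":0.018,"ax":0,"ay":0,"az":0},
  {"grip":1,"x":0,"y":0,"z":0.018,"ax":0,"ay":0,"az":0},
])

```text
time: 17.0
tool_pos: [0.4581, -0.3034, 0.1068]
tcp_rot: [-0.327, 3.121, -0.007]
wrist_force: [-0.4, -0.0, -4.4]
width: 0.227
grip_force: 62.5
```

Call:
step_arm([
  {"grip":1,"x":0,"y":0,"z":0.003,"ax":0,"ay":0,"az":0},
  {"grip":1,"x":0,"y":0,"z":0.005,"ax":0,"ay":0,"az":0},
  {"grip":1,"x":0,"y":0,"z":0.005,"ax":0,"ay":0,"az":0},
])

```text
time: 17.3
tool_pos: [0.4582, -0.3034, 0.1044]
tcp_rot: [-0.327, 3.12, -0.007]
wrist_force: [0.5, -0.2, -4.3]
width: 0.227
grip_force: 62.5
```

Call:
step_arm([
  {"grip":1,"x":0,"y":0,"z":0.002,"ax":0,"ay":0,"az":0},
  {"grip":1,"x":0,"y":0,"z":0.004,"ax":0,"ay":0,"az":0},
  {"grip":1,"x":0,"y":0,"z":0.004,"ax":0,"ay":0,"az":0},
])

```text
time: 17.6
tool_pos: [0.4583, -0.3034, 0.1023]
tcp_rot: [-0.327, 3.121, -0.007]
wrist_force: [0.8, 0.3, -4.5]
width: 0.23
grip_force: 62.5
```

Call:
step_arm([
  {"grip":1,"x":0,"y":0,"z":0.002,"ax":0,"ay":0,"az":0},
  {"grip":1,"x":0,"y":0,"z":0.004,"ax":0,"ay":0,"az":0},
  {"grip":1,"x":0,"y":0,"z":0.004,"ax":0,"ay":0,"az":0},
])

```text
time: 17.9
tool_pos: [0.4585, -0.3037, 0.102]
tcp_rot: [-0.328, 3.12, -0.008]
wrist_force: [-3.2, 1.0, 4.8]
width: 0.228
grip_force: 64.0
```

Down on the floor (force reversed to +4.8 N). Release and retreat.

Call:
step_arm([
  {"grip":0.5,"x":0,"y":0,"z":-0.001,"ax":0,"ay":0,"az":0},
  {"grip":0.2,"x":0,"y":0,"z":-0.001,"ax":0,"ay":0,"az":0},
  {"grip":-0.2,"x":0,"y":0,"z":-0.001,"ax":0,"ay":0,"az":0},
  {"grip":-0.5,"x":0,"y":0,"z":-0.001,"ax":0,"ay":0,"az":0},
  {"grip":-0.5,"x":0,"y":0,"z":-0.001,"ax":0,"ay":0,"az":0},
  {"grip":-0.5,"x":0,"y":0,"z":-0.001,"ax":0,"ay":0,"az":0},
  {"grip":-0.5,"x":0,"y":0,"z":-0.05,"ax":0,"ay":0,"az":0},
  {"grip":-0.5,"x":0,"y":0,"z":-0.12,"ax":0,"ay":0,"az":0},
  {"grip":-0.5,"x":0,"y":0,"z":-0.2,"ax":0,"ay":0,"az":0},
  {"grip":-0.5,"x":0,"y":0,"z":-0.28,"ax":0,"ay":0,"az":0},
  {"grip":-0.5,"x":0,"y":0,"z":-0.28,"ax":0,"ay":0,"az":0},
])

```text
time: 19.0
tool_pos: [0.4612, -0.3053, 0.248]
tcp_rot: [-0.327, 3.111, -0.021]
wrist_force: [0.7, -0.7, 0.3]
width: 0.75
grip_force: 0.0
```

```bash
python3 - <<'E'
from h import *
from workcell import bot,imaging
s=bot.read_state();print(s['wrist_force'],s['width'],s['grip_force'])
W=imaging.read_camera('wrist');S=imaging.read_camera('scene')
a=cv2.resize(S['img'][160:260,130:350],(770,350),interpolation=cv2.INTER_CUBIC)
b=W['img'][60:290,100:420];b=cv2.copyMakeBorder(b,0,0,0,450,cv2.BORDER_CONSTANT)
cv2.imwrite('pics/end.png',np.vstack([a,b])[:,:,::-1])
E
```

```text
[ 0.65822511 -0.73141459  0.26126703] 0.7500786789452731 0.0
```

View pics/end.png

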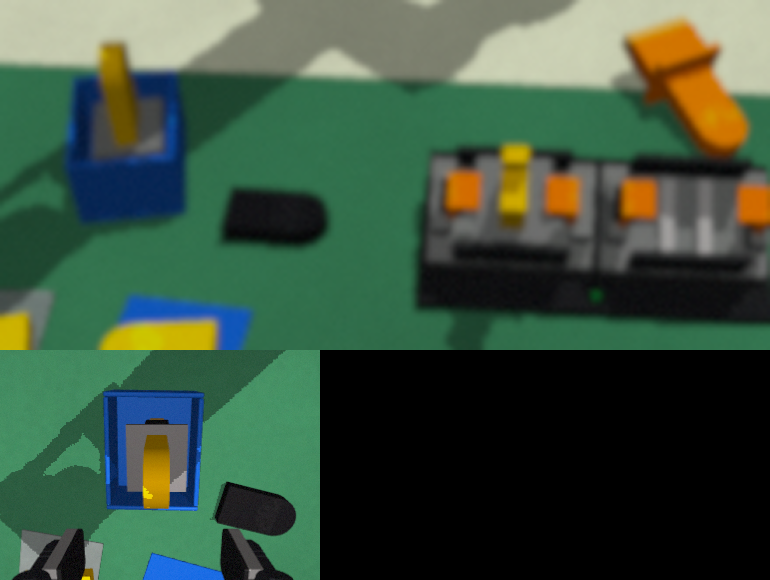

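The pack stands upright in the bin at (120,110), centred and let go. The fork pack is untouched at (515,185). Handing in.

```bash
python3 -c "
from workcell import bot
print(bot.finish_job())"
```

```text
the job is handed in; nothing more can be done
None
```

The round-topped pack, which matches the sample on the blue mat, was rocked free of both clips, drawn out and stood upright in the blue bin; the fork pack still stands in its bay, and I handed the job in, but no verdict was returned.

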